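# Tip the rosette tray on the carving bench

## Robot

A 6-joint arm with a two-finger parallel gripper is mounted at the origin on the work surface. World frame = base frame: x ahead of the robot, y to its left, z up, the work surface at z = 0. Lengths are in m, angles in degrees, forces in N, time in s.
With the tool pointing down it reaches from about 0.25 to 0.725 m from the base axis. Payload 9.7 kg.
Tool frame: the origin (TCP) lies midway between the tips of the shut fingers; the grasp point (between the pads) lies 19 mm behind it; z points along the fingers, y is the direction in which the jaws open and shut (so a half turn about z gives the same grasp; the last joint's range is limited). The gripper opens to 85 mm and grips with 20 to 120 N. Pads are 22 mm wide; open, the fingers measure 114 mm over their backs; the gripper's body (76 mm by 85 mm) begins 54 mm behind the grasp point. The pads swing forward as they close: fully open they stand 13 mm farther back than shut.
Start: joints at [74.083, 4.979, 10.078, 95.1, 0, 90], TCP at [0.151, 0.529, 0.231] pointing down, gripper open.
Joint ranges: [-179.16, 179.16], [-48.56, 103.87], [-65.8, 70.77], [-126.05, 130.52], [-82.76, 87.17], [-180, 180]. Speed limits (degrees/s): [127.2, 127.2, 147.25, 180, 180, 180].

## Interface

Orientations are given as [roll, pitch, yaw] about the fixed x, y, z axes, in that order (R = Rz(yaw) Ry(pitch) Rx(roll)).
In Python, from workcell import bot, camera, recognise gives the robot as it stands. The module is installed in compiled form; this text tells all that it offers.
- The arm moves only by the tool apply_moves, never from a script. Its argument "targets" is one flat list of numbers, 7 for each row, row after row: the shift along the world's x, y, z in units of 30 mm (1.0 is 30 mm), then the turn, a rotation vector about the world's x, y, z in units of 6 degrees (1.0 is 6 degrees), then the opening, from 0 (shut) to 1 (fully open). A call has 1 to 5 rows; each row is the pose to reach, as a shift and turn from the pose commanded when the call began; what a row does not reach only later rows make up. A row lasts 1/10 s, in which the tool goes at most 50 mm and 8.59 degrees, less where a joint would pass 70% of its speed; a pose out of reach is approached as far as the arm can. A call with a gripper value outside its range is refused whole. The fingers move at their own pace and stop on an object; "newtons" is the grip in N (left out, the last holds). Time passes only in rows, so rows that repeat a pose let the fingers close. It gives the time, the measured TCP pose, the force and the opening at its end, in the units of the state.
- bot.get_obs(): the state, without advancing time (a new reading comes with each control period).
- camera(name): name is "scene" or "side" or "wrist"; returns a dict with "img" (480x640x3 uint8, red, green, blue), "intrinsics" (3x3 intrinsics, pixels), "origin" and "rotation" of the camera in the world. Camera axes: x right, y up, looking along -z (the intrinsics and any distortion apply to the point x, -y, -z); pixel columns grow to the right and rows downward; lengths in m; the calibration is good to about 2 mm. A picture is of the moment at which its call begins. There is no depth.
- bot.job_done(): hands the job in, once; it reports no verdict.
Trained networks look in the newest picture that a camera, given by its name, has taken for a name from the list of things; names that differ only in an ending like _2 or _b are one class to them, and where a whole thing is asked for, a point or a joint stands for the part that bears it (a point fixed in the world has none). Each returns a list of dicts, best first, with "conf" (0 to 1); they miss things now and then, are a little off and sometimes report something else, mostly with a low value. They report only what shows in the picture. A call takes as long as a camera call. They do not tell look-alikes from the thing itself.
- recognise(query, camera): "box" ([left, top, right, bottom] in pixels, round what is visible of it).
The state is a dict: "time": time; "q": joint angles; "qd": joint speeds; "joint_efforts": joint torques, N m; "ee_pos": TCP position; "tcp_rot": TCP orientation; "wrist_force": force on the tool from outside, world axes, zero at the start; "torque": the same for the moment, N m; "opening": finger opening in m.
Only numpy, scipy, OpenCV 4.12 (cv2) and the standard library are available. Lean on these libraries where they do the work, as an engineer would, in place of code of your own. Each camera call takes 0.05 s, during which the arm holds its last target.

## Task

Two small tipping trays stand on the carver's bench. Tip the one that holds the two round rosettes by pressing down its tongue until the tray is down on its stop, so that both rosettes slide by themselves to the tongue end; leave it tipped like that with the rosettes lying in it, and let go. Do not touch the rosettes, and leave the tray with the square blocks level as it is.

Things in the scene. Friction and masses are not known exactly. Their poses are not given: they have to be found in the camera images.
- rosette_tray_tongue (a point): Point on the top face of the rosette tray's tongue: a flat 60 x 60 mm board, 8 mm thick, sticking out of the tray's end farther from the robot. On its centre line, 40 mm outside the end wall, 20 mm from the tip; z = 123 mm when level. x outward along the tongue, y across, z up; tilts with the tray. Hinge axis parallel to y through (-135, 0, -8) mm in this frame
- rosette_tray_stand: Fixed wooden stand (190 x 165 mm) of the pale box tray that holds the two round rosettes. Origin on the bench under the hinge (115 mm up), x towards the tongue. Level tray: 190 x 132 mm outside, 6 mm walls; walls rise 30 mm above the floor, the end wall at the tongue 18 mm; floor at z = 121 mm, inner ends at x = -89 and +89 mm
- rosette_tray (a joint): Tilt of the rosette tray, rad: 0 level (start), positive = tongue down; rubber stops at +0.60 and -0.60. Stiff hinge: about 2 N on the tongue moves it, and it stays where left. The rosettes begin to slide at 0.24 to 0.35 and take up to about a second to reach the end once it is on its stop
- block_tray (a joint): Tilt of the other tray, rad, 0 level. It is built the same but holds two square blocks 38 x 38 x 15 mm; it stands to the left or right of the rosette tray, stand centres at least 240 mm apart
- rosette_a: Round dark wooden rosette (disc), 40 mm diameter, 15 mm thick, about 15 g, lying flat in the half of the tray away from the tongue; origin at the centre of its underside, z up
- rosette_b: Second rosette, the same, lying beside the first across the tray
There are look-alikes about, which are no part of the job. What is shaped like the rosette_b but yellow is not meant. What is shaped like the rosette_a but pink is not meant.

How it is judged (in metres and radians):
At the end, for the whole second after the job is handed in: The rosette tray is tipped tongue down onto its stop or within 10 degrees of it; both rosettes lie at rest flat on its floor at the tongue end, their rims within 19 mm of that end wall; the block tray is still level within 8 degrees (value of joint rosette_tray above 0.43 rad and x of rosette_a in the frame of rosette_tray_tongue between -0.085 and -0.052 m and z of each of rosette_a, rosette_b in the frame of rosette_tray_tongue below 0.01 m and x of rosette_b in the frame of rosette_tray_tongue between -0.085 and -0.052 m and linear speed of each of rosette_a, rosette_b below 0.03 m/s and value of joint block_tray between -0.15 and 0.15 rad); the robot touches nothing.
It fails at once if the tray with the square blocks is tipped by more than 8 degrees (value of joint block_tray above 0.15 rad or value of joint block_tray below -0.15 rad).
It fails at once if the robot touches a rosette (contact force between any of the arm, the fingers and rosette_a above 0.5 N or contact force between any of the arm, the fingers and rosette_b above 0.5 N).
It also fails if it takes over 35 s, if anything falls off the work surface, if the arm or the gripper's body presses on something with over 40 N, if the wrist force passes 120 N, or if a joint passes its speed limit or range.

## Working session

There is one attempt and no reset: what is moved stays moved. The work goes in short steps, Python scripts to look and compute and a tool call to move; the robot and the scene stay as the last step left them, time stands still between calls to the robot, and variables do not carry over. Pictures are saved under pics/ and viewed, and the job is handed in when it is done.

Besides the shell and the picture viewer there is one more tool, called after "Call:" by a JSON object that holds its "name" and its "arguments", one argument or row to a line. apply_moves: Moves the arm, as the interface text tells. Its arguments: {"type":"object","properties":{"targets":{"type":"array"},"newtons":{"type":"number"}},"required":["targets"]}

```bash
mkdir -p pics
python3 - <<'E'
from workcell import bot,camera,recognise
import cv2
for n in ["scene","side"]:
    c=camera(n); cv2.imwrite(f"pics/{n}0.png",c["img"][:,:,::-1]); print(n,c["intrinsics"].tolist(),c["origin"],c["rotation"].tolist() if hasattr(c["rotation"],'tolist') else c["rotation"])
    for q in ["rosette_tray_tongue","rosette_tray_stand","rosette_a","rosette_tray","block_tray"]:
        print(q,[( [round(v) for v in d["box"]],round(d["conf"],2)) for d in recognise(q,n)])
o=bot.get_obs();print(o["time"],o["ee_pos"],o["tcp_rot"],o["opening"])
E
```

```text
scene [[607.4819508540728, 0.0, 312.2470096221063], [0.0, 607.4819508540728, 233.88566043554974], [0.0, 0.0, 1.0]] [ 1.16671282 -0.59135054  0.83197244] [50.576780545123384, 0.2525655203186953, 46.00230687637165]
rosette_tray_tongue [([298, 132, 415, 216], 0.82)]
rosette_tray_stand [([292, 132, 416, 254], 0.84)]
rosette_a [([272, 226, 292, 242], 0.79), ([320, 160, 340, 175], 0.5), ([333, 149, 353, 163], 0.47)]
rosette_tray []
block_tray [([173, 207, 289, 319], 0.69)]
side [[440.80728329047287, 0.0, 317.12961699990746], [0.0, 440.80728329047287, 238.24739463274636], [0.0, 0.0, 1.0]] [0.02726794 0.31323539 0.65726841] [45.88192819542999, -0.032572755961745574, -119.73501530293683]
rosette_tray_tongue [([184, 230, 310, 366], 0.93)]
rosette_tray_stand [([184, 229, 320, 409], 0.78)]
rosette_a [([162, 378, 186, 406], 0.97), ([256, 295, 282, 318], 0.86), ([321, 319, 349, 339], 0.65), ([222, 314, 252, 342], 0.62)]
rosette_tray [([183, 232, 309, 364], 0.91)]
block_tray [([357, 165, 473, 258], 0.94)]
0.6 [0.15085452 0.52891614 0.23131253] [1.79996344e+02 1.86389822e-03 1.64082358e+02] 0.08550174571578725
```

View pics/scene0.png

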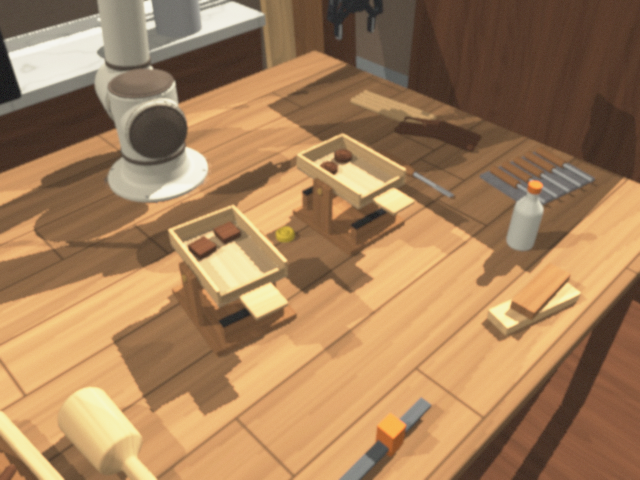

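View pics/side0.png

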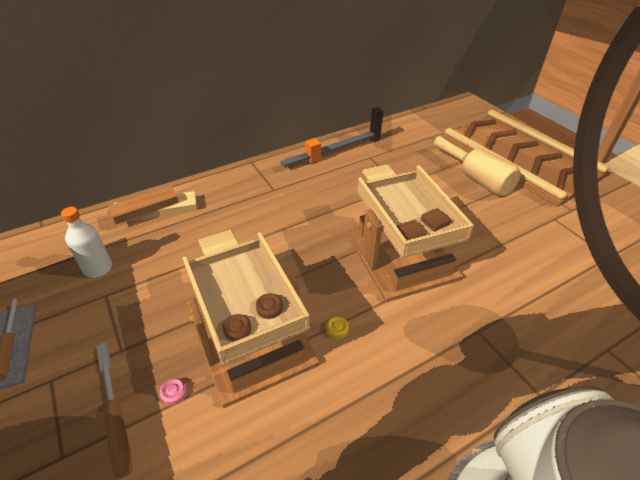

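The tray on the left in the side view (245,300; scene 352,170) holds two dark round discs. The right one (side 415,210; scene 228,255) holds square blocks. The pink disc (173,390) and the yellow one (337,327) are loose look-alikes. I'll confirm this in enlarged crops.

Run:
```python
import cv2,numpy as np
a=cv2.imread("pics/side0.png")[222:372,170:330]; b=cv2.imread("pics/scene0.png")[125:245,285:425]
a=cv2.resize(a,None,fx=5,fy=5,interpolation=cv2.INTER_CUBIC);a=cv2.resize(a,(640,600)) 
cv2.imwrite("pics/cs.png",a); cv2.imwrite("pics/cc.png",cv2.resize(b,None,fx=5,fy=5,interpolation=cv2.INTER_CUBIC))
```

```text
(no output)
```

View pics/cs.png

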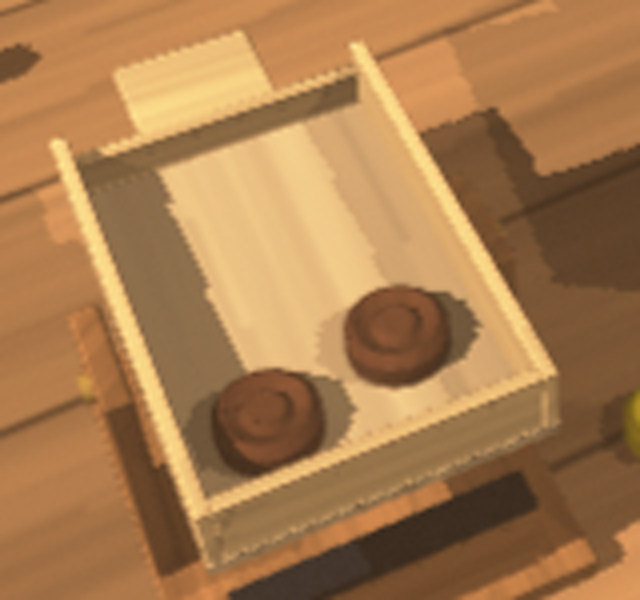

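View pics/cc.png

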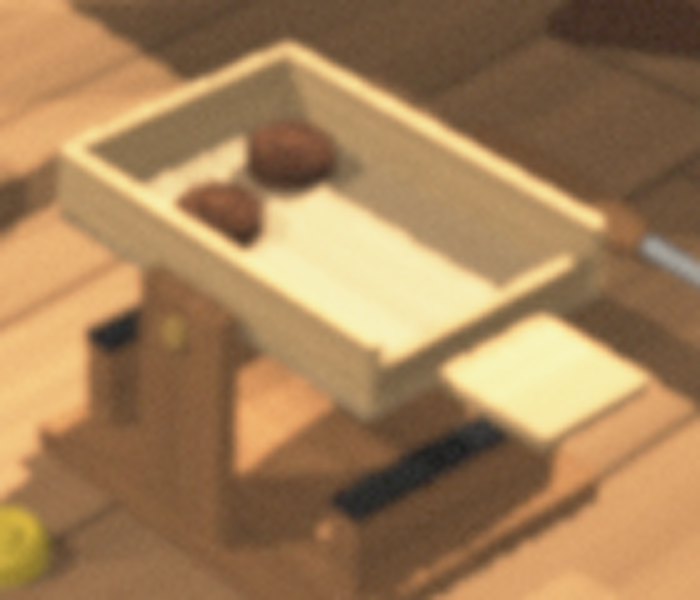

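The crops confirm it: two round dark rosettes, with the tongue tip corners at side (199,240) and (230,230). Next I fit the tray's pose to corners from both views.

```bash
cat > h.py <<'E'
import numpy as np,cv2
from scipy.spatial.transform import Rotation as R
from scipy.optimize import least_squares
K={"scene":(607.482,312.247,233.886),"side":(440.807,317.13,238.247)}
O={"scene":[1.16671282,-0.59135054,0.83197244],"side":[0.02726794,0.31323539,0.65726841]}
E={"scene":[50.57678,0.252566,46.002307],"side":[45.881928,-0.032573,-119.735015]}
def proj(n,P):
    c=(np.atleast_2d(P)-O[n])@R.from_euler("xyz",E[n],degrees=True).as_matrix()
    f,cx,cy=K[n]; return np.c_[cx+f*c[:,0]/-c[:,2],cy+f*-c[:,1]/-c[:,2]]
def tf(p,L):
    c,s=np.cos(p[2]),np.sin(p[2]);L=np.atleast_2d(L)
    return np.c_[p[0]+c*L[:,0]-s*L[:,1],p[1]+s*L[:,0]+c*L[:,1],L[:,2]]
E
python3 - <<'E'
from h import *
L={"side":[([.155,.03,.123],[198.75,239.5]),([.155,-.03,.123],[230.5,230]),([-.095,.066,.151],[220.75,350.75]),([-.095,-.066,.151],[309.25,315.25]),([.095,.066,.151],[182.5,257.75]),([.095,-.066,.151],[258,232.75])],
"scene":[([.155,.03,.123],[414.6,201]),([.155,-.03,.123],[393.6,213]),([-.095,.066,.151],[343,133.4]),([-.095,-.066,.151],[297.6,155])]}
def f(p,ns=("side","scene")): return np.concatenate([(proj(n,tf(p,[a for a,_ in L[n]]))-[b for _,b in L[n]]).ravel() for n in ns])
for ns in [("side",),("scene",),("side","scene")]:
    s=least_squares(f,[.4,.2,.5],args=(ns,)); print(ns,s.x[:2],np.degrees(s.x[2]),"res",abs(s.fun).round(1)); print(tf(s.x,[[.135,0,.123],[.155,0,.123],[.095,0,.1]]).round(4))
E
```

```text
('side',) [0.44980435 0.19960999] -2.8046188845863425 res [1.5 0.1 0.3 1.2 1.2 1.6 1.2 0.6 0.4 0.1 2.2 1.1]
[[0.5846 0.193  0.123 ]
 [0.6046 0.192  0.123 ]
 [0.5447 0.195  0.1   ]]
('scene',) [0.45572303 0.20094582] -3.900443755912699 res [0.5 0.2 0.1 0.2 0.2 0.1 0.9 0.8]
[[0.5904 0.1918 0.123 ]
 [0.6104 0.1904 0.123 ]
 [0.5505 0.1945 0.1   ]]
('side', 'scene') [0.45166442 0.20014015] -3.055438239946627 res [1.8 0.8 0.5 1.8 2.4 0.6 0.1 1.1 0.9 1.  1.7 1.6 0.8 1.1 0.8 0.9 2.1 0.4
 2.7 0.9]
[[0.5865 0.1929 0.123 ]
 [0.6064 0.1919 0.123 ]
 [0.5465 0.1951 0.1   ]]
```

Call:
{"name": "apply_moves", "arguments": {
  "targets": [1.2, -0.9, 0, 0, 0, 0, 0, 2.4, -1.8, 0, 0, 0, 0, 0, 3.6, -2.8, 0, 0, 0, 0, 0, 4.8, -3.7, 0, 0, 0, 0, 0, 6.0, -4.6, 0, 0, 0, 0, 0]
}}

```text
time: 1.1
ee_pos: [0.332, 0.3896, 0.2315]
tcp_rot: [180.0, 0.0, 164.1]
wrist_force: [0.4, 0.5, 0.5]
opening: 0.0126
```

Call:
{"name": "apply_moves", "arguments": {
  "targets": [1.2, -0.9, 0, 0, 0, 0, 0, 2.4, -1.8, 0, 0, 0, 0, 0, 3.6, -2.8, 0, 0, 0, 0, 0, 4.8, -3.7, 0, 0, 0, 0, 0, 6.0, -4.6, 0, 0, 0, 0, 0]
}}

```text
time: 1.6
ee_pos: [0.5122, 0.2514, 0.2315]
tcp_rot: [180.0, 0.0, 164.1]
wrist_force: [0.6, 0.8, -0.0]
opening: -0.0002
```

Call:
{"name": "apply_moves", "arguments": {
  "targets": [1.3, -1.0, 0, 0.0, 0, 0.6, 0, 2.5, -1.9, 0, 0, 0, 1.2, 0, 2.5, -1.9, -0.8, 0, 0, 1.8, 0, 2.5, -1.9, -1.8, 0, 0, 2.0, 0, 2.5, -1.9, -2.6, 0, 0, 2.0, 0]
}}

```text
time: 2.1
ee_pos: [0.586, 0.1953, 0.1515]
tcp_rot: [-180.0, -0.1, 176.1]
wrist_force: [-1.2, -0.2, 1.0]
opening: 0.0001
```

Run:
```python
from workcell import bot,camera
import cv2,numpy as np
ims=[]
for n,(x,y) in [("side",(150,130)),("scene",(270,60))]:
    i=camera(n)["img"][:,:,::-1]; ims.append(cv2.resize(i[y:y+240,x:x+200],None,fx=2,fy=2,interpolation=cv2.INTER_CUBIC))
cv2.imwrite("pics/a1.png",np.hstack(ims)); print(bot.get_obs()["ee_pos"])
```

```text
[0.58440194 0.19525452 0.14954572]
```

View pics/a1.png

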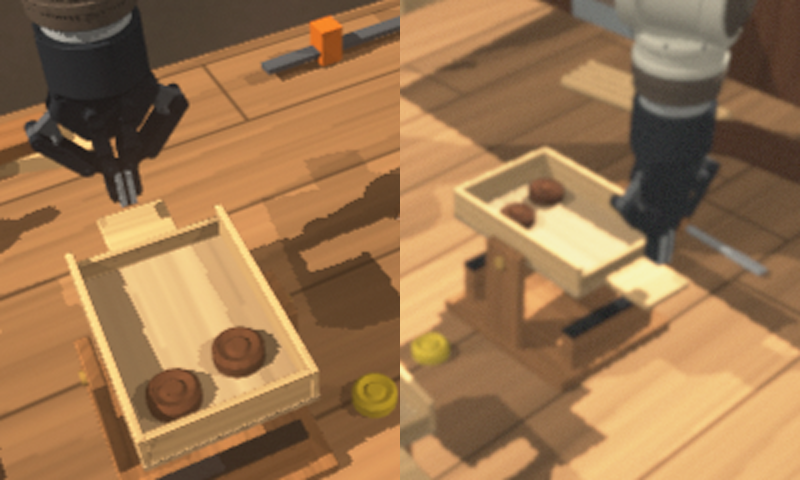

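The fingers are shut about 27 mm above the tongue: side crop tip (127,203) over the tongue at (138,225), scene crop tip (660,262) over (650,285). I'll press down along the arc.

Call:
{"name": "apply_moves", "arguments": {
  "targets": [0.1, -0.1, -0.4, 0, 0, 0, 0, 0.1, -0.1, -0.8, 0, 0, 0, 0, 0.1, -0.1, -1.0, 0, 0, 0, 0, 0.1, -0.1, -1.2, 0, 0, 0, 0, 0.1, -0.1, -1.3, 0, 0, 0, 0]
}}

```text
time: 2.7
ee_pos: [0.589, 0.1929, 0.1143]
tcp_rot: [180.0, 0.0, 176.1]
wrist_force: [-0.3, -0.6, 1.4]
opening: -0.0001
```

Call:
{"name": "apply_moves", "arguments": {
  "targets": [0, 0, -0.2, 0, 0, 0, 0, 0, 0, -0.4, 0, 0, 0, 0, 0, 0, -0.6, 0, 0, 0, 0, -0.1, 0, -0.8, 0, 0, 0, 0, -0.1, 0, -1.0, 0, 0, 0, 0]
}}

```text
time: 3.2
ee_pos: [0.5855, 0.1929, 0.0838]
tcp_rot: [180.0, -0.0, 176.1]
wrist_force: [0.2, -0.3, 2.2]
opening: 0.0002
```

Run:
```python
from workcell import bot,camera
import cv2,numpy as np
ims=[]
for n,(x,y) in [("side",(150,130)),("scene",(270,60))]:
    i=camera(n)["img"][:,:,::-1]; ims.append(cv2.resize(i[y:y+240,x:x+200],None,fx=2,fy=2,interpolation=cv2.INTER_CUBIC))
cv2.imwrite("pics/a2.png",np.hstack(ims)); o=bot.get_obs();print(o["ee_pos"],o["wrist_force"])
```

```text
[0.58524265 0.19283083 0.08309426] [ 0.2453387  -0.55608793 -0.60533793]
```

View pics/a2.png

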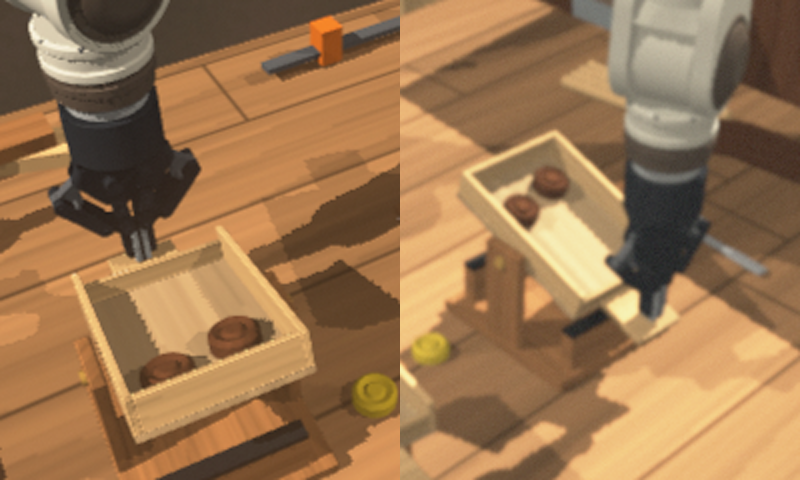

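The tray is about a third tipped, the fingers are on the tongue and clear of the walls, and the rosettes haven't moved yet. I'll keep going.

Call:
{"name": "apply_moves", "arguments": {
  "targets": [-0.1, 0, -0.2, 0, 0, 0, 0, -0.1, 0, -0.4, 0, 0, 0, 0, -0.2, 0, -0.6, 0, 0, 0, 0, -0.3, 0, -0.8, 0, 0, 0, 0, -0.3, 0, -1.0, 0, 0, 0, 0]
}}

```text
time: 3.8
ee_pos: [0.5763, 0.1929, 0.0537]
tcp_rot: [-180.0, -0.0, 176.1]
wrist_force: [0.4, 0.3, 1.9]
opening: -0.0001
```

Call:
{"name": "apply_moves", "arguments": {
  "targets": [0, 0, -0.1, 0, 0, 0, 0, 0, 0, -0.2, 0, 0, 0, 0, 0, 0, -0.2, 0, 0, 0, 0, 0, 0, -0.2, 0, 0, 0, 0]
}}

```text
time: 4.2
ee_pos: [0.5767, 0.1928, 0.0481]
tcp_rot: [-180.0, -0.0, 176.1]
wrist_force: [-0.2, -0.6, 0.3]
opening: 0.0004
```

Call:
{"name": "apply_moves", "arguments": {
  "targets": [0, 0, -0.1, 0, 0, 0, 0, 0, 0, -0.2, 0, 0, 0, 0, 0, 0, -0.2, 0, 0, 0, 0]
}}

```text
time: 4.5
ee_pos: [0.5781, 0.1931, 0.0435]
tcp_rot: [180.0, 0.2, 176.1]
wrist_force: [1.9, -0.8, 5.3]
opening: -0.0001
```

Call:
{"name": "apply_moves", "arguments": {
  "targets": [0, 0, -0.1, 0, 0, 0, 0, 0, 0, -0.1, 0, 0, 0, 0, 0, 0, -0.1, 0, 0, 0, 0]
}}

```text
time: 4.8
ee_pos: [0.5795, 0.1933, 0.0422]
tcp_rot: [179.9, 0.4, 176.1]
wrist_force: [4.0, -0.8, 13.3]
opening: -0.0001
```

Run:
```python
from workcell import bot,camera
import cv2,numpy as np
ims=[]
for n,(x,y) in [("side",(150,130)),("scene",(270,60))]:
    i=camera(n)["img"][:,:,::-1]; ims.append(cv2.resize(i[y:y+240,x:x+200],None,fx=2,fy=2,interpolation=cv2.INTER_CUBIC))
cv2.imwrite("pics/a3.png",np.hstack(ims)); o=bot.get_obs();print(o["ee_pos"],o["wrist_force"])
```

```text
[0.5795182  0.19329156 0.04221247] [ 4.85296644 -1.46907867 13.36447919]
```

View pics/a3.png

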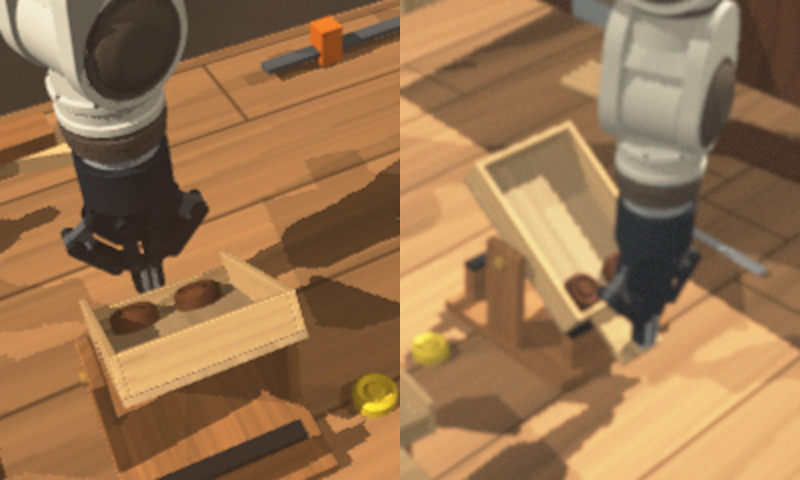

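The tray is on its stop (13 N), and both rosettes have slid to the tongue end. I'll hold briefly, then lift straight off, slightly outward.

Call:
{"name": "apply_moves", "arguments": {
  "targets": [0, 0, 0, 0, 0, 0, 0, 0, 0, 0, 0, 0, 0, 0, 0, 0, 0, 0, 0, 0, 0, 0, 0, 0, 0, 0, 0, 0, 0, 0, 0, 0, 0, 0, 0]
}}

```text
time: 5.4
ee_pos: [0.5795, 0.1933, 0.0422]
tcp_rot: [179.9, 0.4, 176.1]
wrist_force: [4.9, -1.0, 14.0]
opening: -0.0001
```

Call:
{"name": "apply_moves", "arguments": {
  "targets": [0.1, 0, 0.3, 0, 0, 0, 0, 0.3, 0, 1.0, 0, 0, 0, 0, 0.5, 0, 2.0, 0, 0, 0, 0, 0.6, 0, 3.0, 0, 0, 0, 0, 0.8, 0, 4.2, 0, 0, 0, 0]
}}

```text
time: 5.9
ee_pos: [0.6002, 0.1927, 0.1655]
tcp_rot: [-180.0, -0.1, 176.1]
wrist_force: [0.8, 0.1, -0.3]
opening: -0.0002
```

Call:
{"name": "apply_moves", "arguments": {
  "targets": [0, 0.8, 1.0, 0, 0, 0, 0, 0, 2.0, 1.5, 0, 0, 0, 0, 0, 3.5, 1.5, 0, 0, 0, 0, 0, 4.5, 1.5, 0, 0, 0, 0, 0, 4.5, 1.5, 0, 0, 0, 0]
}}

```text
time: 6.4
ee_pos: [0.6, 0.3315, 0.209]
tcp_rot: [-180.0, -0.1, 176.3]
wrist_force: [0.4, -0.7, -0.2]
opening: 0.0
```

Run:
```python
from workcell import bot,camera
import cv2,numpy as np
ims=[]
for n,(x,y) in [("side",(150,180)),("scene",(280,90))]:
    i=camera(n)["img"][:,:,::-1]; cv2.imwrite(f"pics/full_{n}.png",i); ims.append(cv2.resize(i[y:y+180,x:x+160],None,fx=2.5,fy=2.5,interpolation=cv2.INTER_CUBIC))
cv2.imwrite("pics/a4.png",np.hstack(ims)); o=bot.get_obs();print(o["time"],o["ee_pos"],o["wrist_force"])
```

```text
6.5 [0.60048697 0.32840546 0.20948127] [-0.75695786 -0.93535439  0.50788469]
```

View pics/a4.png

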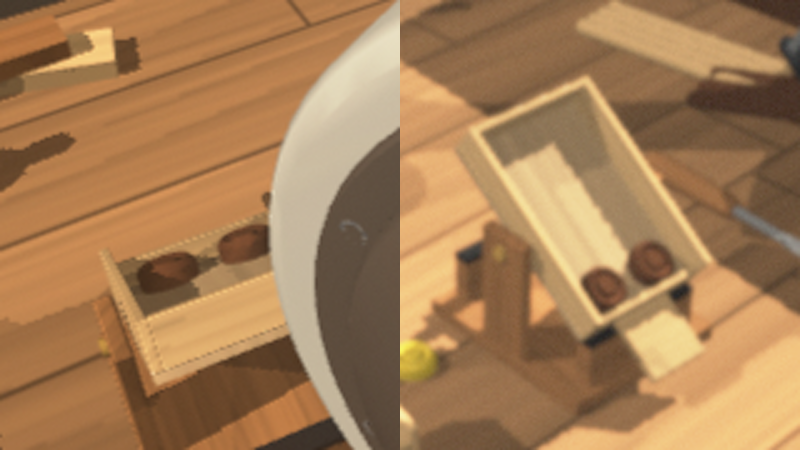

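View pics/full_scene.png

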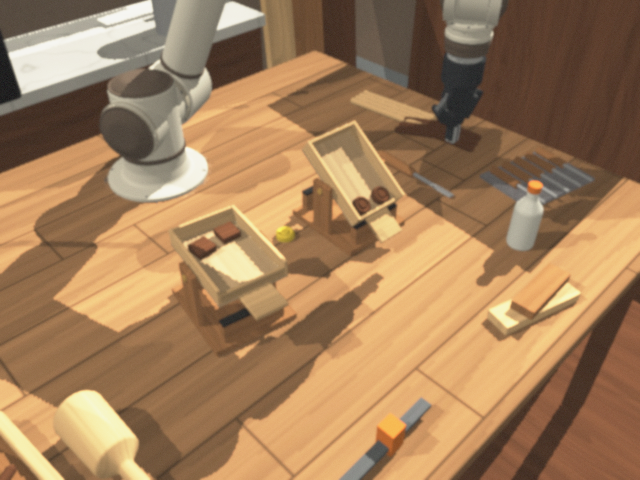

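The scene crop shows both rosettes lying at the end wall (at 605,288 and 652,262) and the block tray still level. One numeric check before I hand it in.

Run:
```python
from h import *
from workcell import camera,recognise
camera("scene")
print([( [round(v) for v in d["box"]],round(d["conf"],2)) for d in recognise("rosette_a","scene")])
p=[.4545,.2005,np.radians(-3.4)]
for t in (.43,.5,.6):
    def T(x,y,z): z-=.115;c,s=np.cos(t),np.sin(t); return [c*x+s*z,y,.115-s*x+c*z]
    print(t,"tip",proj("scene",tf(p,[T(.155,.03,.123),T(.155,-.03,.123)])).round(0).tolist(),"ros x .069/.055",proj("scene",tf(p,[T(.069,.02,.13),T(.069,-.025,.13),T(.055,.02,.13)])).round(0).tolist())
```

```text
[([353, 195, 373, 216], 0.77), ([273, 224, 294, 243], 0.67), ([372, 183, 392, 207], 0.65)]
0.43 tip [[408.0, 224.0], [387.0, 236.0]] ros x .069/.055 [[379.0, 193.0], [364.0, 201.0], [375.0, 188.0]]
0.5 tip [[406.0, 227.0], [385.0, 239.0]] ros x .069/.055 [[379.0, 195.0], [363.0, 203.0], [375.0, 189.0]]
0.6 tip [[402.0, 230.0], [382.0, 242.0]] ros x .069/.055 [[378.0, 197.0], [362.0, 205.0], [374.0, 191.0]]
```

```bash
python3 -c "
from workcell import bot
print(bot.job_done())"
```

```text
the job is handed in; nothing more can be done
None
```

I tipped the rosette tray by pressing its tongue with the shut fingers until it was on its stop (about 13 N). Then I lifted the arm clear and handed the job in at about 6.6 s. No verdict was reported.

- **Tilt:** The tongue tip corners show at scene (402,228) and (382,241). The model at 0.60 rad predicts (402,230) and (382,242).
- **Rosettes:** Their centres are at about (382,195) and (363,205). The model puts them at (378,197) and (362,205) when they lie against the end wall, so they agree within 4 px. The fingers stayed on the tongue and did not reach towards them.
- **Block tray and contact:** The block tray still looks level by eye. The wrist force had dropped to sensor noise, so the arm was free.
- **Disagreements:** The two cameras' separate estimates of the tray position differed by about 6 mm, which the tongue's size easily allowed for. In the last side picture the arm hid part of the tray, so the final check rests on the scene camera.

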